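# Ready the cooled sample box

### The job

Get the low white sample box ready to run, using only the fingertips to push: first push its open front drawer fully home, then slide the steel hatch on its roof fully shut over the well, and only then press down the larger of the two round keys on the grey controller and let go of it. Do not press the small key, and do not knock, lift or move any of the vials, glassware and tools standing around.

Things in the scene. Friction and masses are not known exactly. Their poses are not given: they have to be found in the camera images.
- cooler: low white sample box, fixed to the bench, 180 mm deep (its x) by 260 mm wide (its y) by 90 mm high; origin at the centre of its underside. Its own -x is the front, where the drawer slides out; its yaw varies. In the roof is a rectangular well 90 by 80 mm; the steel hatch runs over it along the box's y between two rails 7 mm high.
- drawer (a joint): how far the drawer stands out, m: 0 = fully home, its front flush with the box's front; grows as it slides out along the box's -x; at most 0.10. About 3 N of friction; stays where it is left.
- drawer_front (a point): middle of the outer face of the drawer's grey front, 45 mm above the bench; the front is 166 mm wide and 61 mm high (13 to 74 mm above the bench), upright, facing the box's -x. Shut the drawer by pushing here along the box's +x.
- hatch (a joint): how far the hatch is open, m: 0 = fully shut over the well; grows as it slides along the box's +y; at most 0.12. About 2 N of friction; stays where it is left.
- hatch_ridge (a point): centre of the upright ridge on the middle of the steel hatch, 109 mm above the bench; the ridge is 70 mm long (box x), 8 mm thick (box y), and stands 24 mm tall from the hatch plate, whose upper face is 97 mm above the bench. The plate is 112 mm (box x) by 100 mm (box y). Shut it by pushing the ridge along the box's -y.
- controller: grey controller, fixed to the bench, 100 mm (x) by 120 mm (y) by 45 mm high, with a display strip; origin at the centre of its underside. It stands to the left or the right of the sample box. Two white round keys stand up from it, the large one at its +y end, the small one at its -y end, 65 mm apart.
- start_key (a joint): travel of the large key, m: 0 = up, about 0.006 = fully down; a spring returns it; fully down takes 5 N; it counts as pressed from 0.004.
- start_key_top (a point): centre of the upper face of the large key, 32 mm in diameter, 67 mm above the bench when up; press straight down.
- stop_key (a joint): travel of the small key, m: 0 = up, grows as pressed. Leave it alone.
- stop_key_top (a point): centre of the upper face of the small key, 18 mm in diameter, 67 mm above the bench when up.
- dry_block: white heater block with an aluminium top, fixed, 100 by 120 mm, 62 mm high; origin at the centre of its underside; stands on the other side of the sample box from the controller. Not used.
- vial_a: standing in front of the sample box, to the left (box +y) of the drawer: closed glass vial, 24 mm diameter, 46 mm tall, loose; origin at the centre of its underside. Leave it alone.
- vial_b: standing in front of the sample box, to the right (box -y) of the drawer: closed glass vial, 24 mm diameter, 46 mm tall, loose; origin at the centre of its underside. Leave it alone.
- vial_top: standing on the roof of the sample box near its rear left corner: closed glass vial, 24 mm diameter, 46 mm tall, loose; origin at the centre of its underside. Leave it alone.
- reagent: brown bottle, 70 mm diameter, 150 mm tall, at one side, behind the controller or the heater; origin under its centre. Leave it alone.
- beaker: glass beaker, 70 mm across, 90 mm tall, at one side, behind the controller or the heater; origin under its centre. Leave it alone.
- dish: flat glass dish, 70 mm across, 15 mm high, at the far left of the bench; origin under its centre. Leave it alone.
- spatula: steel spatula 170 mm long, lying flat at the far right of the bench, roughly along x; origin under its middle. Leave it alone.
Mind the look-alikes: they are no part of the job. Leave any turquoise look-alike of the controller alone.

How it is judged:
On the way, in this order (a step that is already met when the one before it is completed fails the run):
1. the drawer is fully home (value of joint drawer below 0.003 m), for 0.1 s.
2. the hatch is fully shut (value of joint each of hatch, drawer below 0.003 m), for 0.1 s.
3. the large key is pressed down (value of joint start_key above 0.004 m), for 0.05 s.
At the end, for the whole second after the job is handed in: Drawer and hatch both within 3 mm of fully shut, and both keys up again (within 1.5 mm), after the large key was pressed (all of step 2 and value of joint each of start_key, stop_key below 0.0015 m); the robot touches nothing.
It fails at once if the large key is pressed before drawer and hatch are shut (value of joint start_key above 0.004 m and value of joint any of drawer, hatch above 0.004 m).
It fails at once if the small key is pressed (value of joint stop_key above 0.003 m).
It fails at once if a vial, glass or tool nearby is knocked, lifted or carried (more than 15 mm) (distance of any of vial_a, vial_b, vial_top, reagent, beaker, dish, spatula from where it was at the start of the episode above 0.015 m).
It fails at once if a vial, bottle or the beaker is tipped (angle between any of vial_a, vial_b, vial_top, reagent, beaker's own z axis and vertical above 0.5 rad).
It also fails if it takes over 51 s, if anything falls off the work surface, if the arm or the gripper's body presses on something with over 40 N, if the wrist force passes 120 N, or if a joint passes its speed limit or range.

### The arm

A 6-joint arm with a two-finger parallel gripper is mounted at the origin on the work surface. World frame = base frame: x ahead of the robot, y to its left, z up, the work surface at z = 0. Lengths are in m, angles in rad, forces in N, time in s.
With the tool pointing down it reaches from about 0.2 to 0.875 m from the base axis. Payload 3.4 kg.
Tool frame: the origin (TCP) lies at the very end of the fingers, on their centre line; the grasp point (between the pads) lies 19 mm behind it (grip_depth is the z of the grasp point in the tool frame, in m); z points along the fingers, y is the direction in which the jaws open and shut (so a half turn about z gives the same grasp; the last joint's range is limited). The gripper opens to 94 mm and grips with 3 to 60 N. Pads are 16 mm wide; open, the fingers measure 119 mm over their backs; the gripper's body (75 mm by 177 mm) begins 78 mm behind the grasp point.
Start: joints at [-1.336, 0.276, 1.505, -0, 1.361, -0.121], TCP at [0.2, -0.539, 0.205] pointing down, gripper open.
Joint ranges: [-2.89, 2.89], [-0.75, 2.08], [0.22, 2.7], [-1.18, 4.32], [0.11, 2.71], [-2.7, 2.7]. Speed limits (rad/s): [2.57, 2.57, 3.14, 3.14, 3.14, 3.14].

### API

Orientations are given as a rotation vector (axis times angle).
In Python, from workcell import * gives the robot as it stands.
- The arm moves only by the tool step_arm, never from a script. Its arguments are lists of equal length, an entry for each row: "dp": the shift along the tool's x, y, z in cm, a list of three; "yaw": the turn about the tool's z in rad; "gripper": the opening, from 0 (shut) to 1 (fully open). A call has 1 to 5 rows; each row is the pose to reach, as a shift and turn from the pose commanded when the call began, along the tool's axes at that moment; what a row does not reach only later rows make up. A row lasts 1/12 s, in which the tool goes at most 41.7 mm and 7.16 degrees, less where a joint would pass 70% of its speed; a pose out of reach is approached as far as the arm can. A call with a gripper value outside its range is refused whole. The fingers move at their own pace and stop on an object; "force" is the grip in N (left out, the last holds). Time passes only in rows, so rows that repeat a pose let the fingers close. It gives the time, the measured TCP pose, the force and the opening at its end, in the units of the state.
- observe(): the state, without advancing time (a new reading comes with each control period).
- capture(name): name is "side" or "top" or "wrist"; returns the picture (420x560x3 uint8, red, green, blue); there is no depth.
- get_calibration(name): a dict with "fx", "fy", "cx", "cy" (pixels), "xyz" and "attitude" of the camera in the world. Camera axes: x right, y up, looking along -z (the intrinsics and any distortion apply to the point x, -y, -z); pixel columns grow to the right and rows downward; lengths in m; the calibration is good to about 2 mm. A picture is of the moment at which its call begins: read the wrist's pose just before it. get_calibration takes no time and is no camera call; for the wrist camera it gives the pose at the moment of the call.
- sign_off(): hands the job in, once; it reports no verdict.
Trained networks look in the newest picture that a camera, given by its name, has taken for a name from the list of things; names that differ only in an ending like _2 or _b are one class to them, and where a whole thing is asked for, a point or a joint stands for the part that bears it (a point fixed in the world has none). Each returns a list of dicts, best first, with "conf" (0 to 1); they miss things now and then, are a little off and sometimes report something else, mostly with a low value. They report only what shows in the picture. A call takes as long as a camera call. They do not tell look-alikes from the thing itself.
- search_frame(camera, thing): "location" ([column, row] in pixels, amid what is visible of it).
The state is a dict: "time": time; "qpos": joint angles; "dq": joint speeds; "tau": joint torques, N m; "ee_pos": TCP position; "ee_rot": TCP orientation; "force": force on the tool from outside, world axes, zero at the start; "moment": the same for the moment, N m; "opening": finger opening in m.
Only numpy, scipy, OpenCV 4.12 (cv2) and the standard library are available. Lean on these libraries where they do the work, as an engineer would, in place of code of your own. Each camera call takes 0.05 s, during which the arm holds its last target. There are 200 camera calls.

## Working session

There is one attempt and no reset: what is moved stays moved. The work goes in short steps, Python scripts to look and compute and a tool call to move; the robot and the scene stay as the last step left them, time stands still between calls to the robot, and variables do not carry over. Pictures are saved under pics/ and viewed, about 8 in all and at most 12, crops included, and the job is handed in when it is done.

Besides the shell and the picture viewer there is one more tool, called after "Request:" as a command line: name --pt "numbers of a row" for each row, then --argument value for the rest. step_arm: Moves the arm, as the interface text tells. Its arguments: {"type":"object","properties":{"dp":{"type":"array","items":{"type":"array","items":{"type":"number"}}},"yaw":{"type":"array","items":{"type":"number"}},"gripper":{"type":"array","items":{"type":"number"}},"force":{"type":"number"}},"required":["dp","yaw","gripper"]}

```bash
mkdir -p pics; ls; cat > h.py <<'E'
from workcell import *
import numpy as np, cv2
from scipy.spatial.transform import Rotation as R
def ray(cal,px):
    K=np.array([[cal['fx'],0,cal['cx']],[0,cal['fy'],cal['cy']],[0,0,1]])
    d=cal.get('distortion',cal.get('dist',None))
    p=cv2.undistortPoints(np.array([[px]],float),K,None if d is None else np.array(d,float))[0,0]
    v=np.array([p[0],-p[1],-1.]); a=np.array(cal['attitude'],float)
    M=R.from_rotvec(a).as_matrix() if a.size==3 else a
    return np.array(cal['xyz']),M@v
def atz(cal,px,z):
    o,d=ray(cal,px); return o+d*(z-o[2])/d[2]
def proj(cal,P):
    M=R.from_rotvec(cal['attitude']).as_matrix()
    q=M.T@(np.array(P)-cal['xyz']); return np.array([cal['cx']+cal['fx']*q[0]/-q[2],cal['cy']-cal['fy']*q[1]/-q[2]])
E
python3 - <<'E'
from h import *
for c in ('top','side'):
    im=capture(c); cv2.imwrite(f'pics/{c}0.png',im[:,:,::-1]); cal=get_calibration(c); print(c,cal)
    Z=dict(drawer_front=.045,hatch_ridge=.109,start_key_top=.067,stop_key_top=.067,vial_a=.023,vial_top=.113,controller=.045,dry_block=.06,reagent=.15,beaker=.09)
    for t in Z:
        for r in search_frame(c,t)[:3]: print(t,round(r['conf'],2),np.round(r['location']),np.round(atz(cal,r['location'],Z[t]),3))
o=observe();print(o['time'],o['ee_pos'],o['ee_rot'])
E
```

```text
pics
top {'fx': 397.9799255574844, 'fy': 397.9799255574844, 'cx': 277.3941603584416, 'cy': 213.46082432918368, 'xyz': array([ 0.42382672, -0.00581809,  1.12791721]), 'attitude': array([ 0.0728092 , -0.07683229, -1.56243767])}
drawer_front 0.66 [439. 191.] [ 0.593 -0.453  0.045]
drawer_front 0.55 [293. 231.] [ 0.48  -0.051  0.045]
drawer_front 0.29 [146. 236.] [0.464 0.349 0.045]
hatch_ridge 0.86 [274. 188.] [0.588 0.001 0.109]
start_key_top 0.64 [207. 299.] [0.298 0.175 0.067]
start_key_top 0.59 [161. 232.] [0.472 0.301 0.067]
start_key_top 0.44 [103. 296.] [0.304 0.448 0.067]
vial_a 0.5 [335. 220.] [ 0.512 -0.168  0.023]
vial_a 0.45 [247. 239.] [0.459 0.076 0.023]
vial_top 0.48 [248. 157.] [0.667 0.068 0.113]
controller 0.86 [226. 295.] [0.306 0.127 0.045]
controller 0.78 [160. 230.] [0.48  0.309 0.045]
controller 0.58 [124. 295.] [0.305 0.4   0.045]
dry_block 0.65 [386. 223.] [ 0.501 -0.299  0.06 ]
dry_block 0.34 [147. 234.] [0.468 0.342 0.06 ]
dry_block 0.17 [334. 221.] [ 0.507 -0.16   0.06 ]
reagent 0.92 [397. 161.] [ 0.651 -0.306  0.15 ]
beaker 0.68 [164. 161.] [0.661 0.293 0.09
[... 395 characters left out ...]
[318. 210.] [ 0.598 -0.024  0.109]
hatch_ridge 0.49 [311. 229.] [ 0.57  -0.087  0.109]
start_key_top 0.65 [257. 148.] [0.464 0.313 0.067]
start_key_top 0.57 [204. 182.] [0.298 0.169 0.067]
vial_a 0.63 [295. 280.] [ 0.519 -0.176  0.023]
vial_a 0.45 [352. 393.] [ 0.597 -0.47   0.023]
controller 0.66 [209. 146.] [0.309 0.372 0.045]
controller 0.6 [262. 157.] [0.476 0.293 0.045]
controller 0.57 [207. 200.] [0.305 0.117 0.045]
dry_block 0.84 [300. 325.] [ 0.508 -0.324  0.06 ]
reagent 0.57 [375. 325.] [ 0.647 -0.393  0.15 ]
reagent 0.51 [323. 145.] [0.647 0.193 0.15 ]
beaker 0.8 [323. 148.] [0.663 0.258 0.09 ]
1.1 [ 0.20030206 -0.53902893  0.20548299] [3.09191031e+00 5.55950313e-01 1.57950784e-05]
```

```bash
python3 - <<'E'
import cv2
a=cv2.imread('pics/top0.png'); cv2.imwrite('pics/top0c.png',cv2.resize(a[120:340,60:460],None,fx=2,fy=2,interpolation=cv2.INTER_CUBIC))
E
```

```text
(no output)
```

View pics/top0c.png

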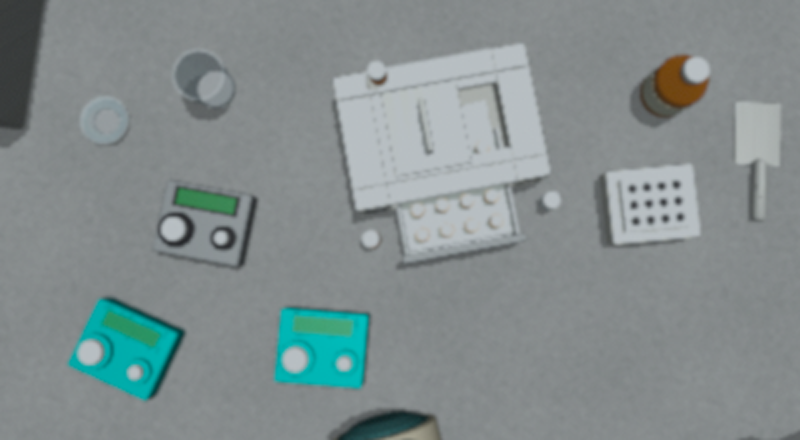

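View pics/side0.png

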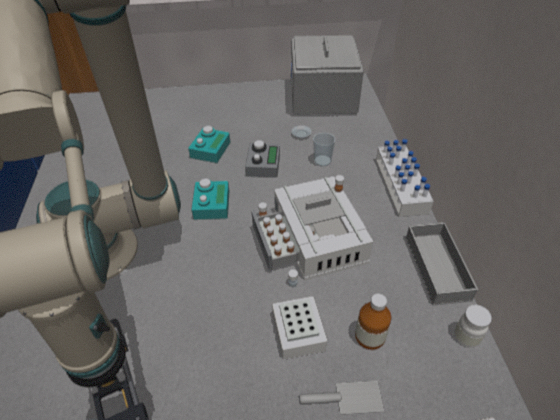

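The top crop shows the white box, with roof corners at crop (334,78), (526,44), (549,175) and (357,210). The drawer front's top edge runs from (403,262) to (522,238), and the ridge is at (427,126). The grey controller's large key is at (174,229) and its small key at (222,237). The vials are at (370,239), (551,200) and (377,72). The two turquoise look-alikes are nearer the robot.

```bash
python3 - <<'E'
from h import *
cal=get_calibration('top')
f=lambda x,y,z: np.round(atz(cal,(60+x/2,120+y/2),z),3)[:2]
C=[f(*c,.09) for c in ((334,78),(526,44),(549,175),(357,210))]
print('corners RL RR FR FL',C,np.mean(C,0))
for a,b,o in ((0,1,90),(3,2,90),(2,1,0),(3,0,0)):
    d=C[b]-C[a]; print(np.hypot(*d),np.degrees(np.arctan2(d[1],d[0]))+o)
print('drawer edge',f(403,262,.074),f(522,238,.074))
print('ridge',f(427,126,.121),'ends',f(421,100,.121),f(432,153,.121),'keys',f(174,229,.067),f(222,237,.067))
print('vials',f(370,239,.046),f(551,200,.046),f(376,69,.136))
E
```

```text
corners RL RR FR FL [array([0.667, 0.127]), array([ 0.715, -0.128]), array([ 0.54 , -0.158]), array([0.492, 0.093])] [ 0.6035 -0.0165]
0.25947832279402455 10.660348294535325
0.25554842985234716 10.826249739628537
0.17755280904564696 9.727578551401606
0.1782722636867553 10.994777349292132
drawer edge [0.425 0.033] [ 0.458 -0.124]
ridge [0.598 0.002] ends [0.632 0.01 ] [ 0.564 -0.004] keys [0.467 0.339] [0.456 0.274]
vials [0.456 0.079] [ 0.511 -0.167] [0.669 0.068]
```

Request:
step_arm --pt "2.6 -2.74 0" --pt "5.2 -5.48 0" --pt "7.8 -8.22 0" --pt "10.4 -10.96 0" --pt "13 -13.7 0" --yaw '[0,0,0,0,0]' --gripper '[0,0,0,0,0]'

```text
time: 1.52
ee_pos: [0.2747, -0.3637, 0.2055]
ee_rot: [3.092, 0.555, 0.0]
force: [0.2, 0.4, -0.3]
opening: 0.0642
```

Request:
step_arm --pt "2.6 -2.74 0" --pt "5.2 -5.48 0" --pt "7.8 -8.22 0" --pt "10.4 -10.96 0" --pt "13 -13.7 0" --yaw '[0,0,0,0,0]' --gripper '[0,0,0,0,0]'

```text
time: 1.93
ee_pos: [0.3489, -0.1899, 0.2058]
ee_rot: [3.091, 0.555, 0.001]
force: [-0.4, -0.3, 0.4]
opening: 0.0305
```

Request:
step_arm --pt "2.6 -2.74 0" --pt "5.2 -5.48 0" --pt "7.8 -8.22 0" --pt "10.4 -10.96 0" --pt "10.4 -10.96 0" --yaw '[0,0.05,0.1,0.17,0.17]' --gripper '[0,0,0,0,0]'

```text
time: 2.35
ee_pos: [0.4097, -0.0468, 0.2058]
ee_rot: [-3.124, -0.299, -0.004]
force: [-0.5, -0.0, 0.2]
opening: 0.0007
```

```bash
python3 - <<'E'
from h import *
o=observe();print(o['ee_pos'],o['ee_rot'])
im=capture('wrist');cal=get_calibration('wrist');print(cal);cv2.imwrite('pics/w1.png',im[:,:,::-1])
im=capture('top');cv2.imwrite('pics/top1.png',im[:,:,::-1])
E
```

```text
[ 0.40974396 -0.04675411  0.20577666] [-3.12400533 -0.29910858 -0.00425049]
{'fx': 307.7401564925391, 'fy': 307.7401564925391, 'cx': 278.4517078452317, 'cy': 208.71335284898905, 'xyz': array([ 0.48919469, -0.03393452,  0.38525925]), 'attitude': array([-0.23526277,  0.19414308, -1.36813357])}
```

View pics/w1.png

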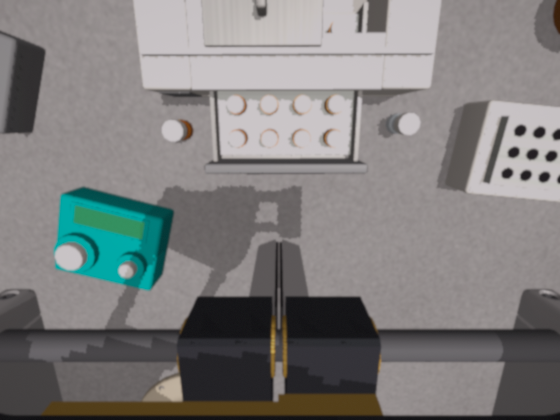

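The wrist view shows the drawer front from (207,165) to (366,168). The closed fingertips are at about (280,243), and the vials at (176,131) and (405,124) are well clear.

```bash
python3 - <<'E'
from h import *
cal=get_calibration('wrist')
a,b=atz(cal,(207,168),.074),atz(cal,(366,168),.074)
print(a,b,(a+b)/2,np.degrees(np.arctan2((a-b)[1],(a-b)[0]))-90)
c=np.array([.6035,-.0165]);t=np.radians(10.6);E=np.array([[np.cos(t),np.sin(t)],[-np.sin(t),np.cos(t)]])
print('box',E@(((a+b)/2)[:2]-c),'fl,fr',[E@(atz(cal,p,.09)[:2]-c) for p in((141,57),(437,53))], 'tcp',E@(observe()['ee_pos'][:2]-c),'vials',[E@(atz(cal,p,.046)[:2]-c) for p in((175,131),(407,123))])
E
```

```text
[0.42858106 0.02619072 0.074     ] [ 0.4591489  -0.13206254  0.074     ] [ 0.44386498 -0.05293591  0.074     ] 10.932486723835297
box [-0.16361334 -0.00644906] fl,fr [array([-0.06473069,  0.1223447 ]), array([-0.0599997 , -0.13572837])] tcp [-0.19856907  0.00150713] vials [array([-0.12891105,  0.11247276]), array([-0.11921607, -0.13452921])]
```

Request:
step_arm --pt "0 0.6 4" --pt "0 0.6 8" --pt "0 0.6 12" --pt "0 0.6 16" --pt "0 0.6 16" --yaw '[0,0,0,0,0]' --gripper '[0,0,0,0,0]'

```text
time: 2.87
ee_pos: [0.4026, -0.0585, 0.0402]
ee_rot: [-3.123, -0.288, 0.021]
force: [-1.1, 0.6, -0.4]
opening: 0.0009
```

Request:
step_arm --pt "1.5 0 0" --pt "2.5 0 0" --pt "3.3 0 0" --pt "4.0 0 0" --pt "5.0 0 0" --yaw '[0,0,0,0,0]' --gripper '[0,0,0,0,0]'

```text
time: 3.28
ee_pos: [0.4583, -0.0503, 0.0465]
ee_rot: [3.126, 0.292, -0.0]
force: [-2.8, -2.7, 1.1]
opening: 0.0002
```

Request:
step_arm --pt "1.0 0 0" --pt "2.0 0 0" --pt "3.0 0 0" --pt "3.7 0 0" --pt "4.2 0 0" --yaw '[0,0,0,0,0]' --gripper '[0,0,0,0,0]'

```text
time: 3.7
ee_pos: [0.5008, -0.041, 0.0456]
ee_rot: [-3.128, -0.292, -0.001]
force: [-2.5, -1.6, 1.6]
opening: 0.0006
```

Request:
step_arm --pt "0.3 0 0" --pt "0.6 0 0" --pt "0.9 0 0" --pt "1.1 0 0" --pt "1.1 0 0" --yaw '[0,0,0,0,0]' --gripper '[0,0,0,0,0]'

```text
time: 4.12
ee_pos: [0.5087, -0.0394, 0.0453]
ee_rot: [-3.128, -0.292, 0.005]
force: [-4.7, -0.6, 3.5]
opening: 0.0009
```

Request:
step_arm --pt "0.2 0 0" --pt "0.4 0 0" --pt "0.6 0 0" --pt "0.6 0 0" --pt "0.6 0 0" --yaw '[0,0,0,0,0]' --gripper '[0,0,0,0,0]'

```text
time: 4.53
ee_pos: [0.5084, -0.0394, 0.0453]
ee_rot: [3.127, 0.295, -0.023]
force: [-16.8, -6.3, 14.6]
opening: 0.0004
```

Request:
step_arm --pt "-2 0 0" --pt "-4 0 0" --pt "-4.5 0 -4" --pt "-4.5 0 -8" --pt "-4.5 0 -12" --yaw '[0,0,0,0,0]' --gripper '[0,0,0,0,0]'

```text
time: 4.95
ee_pos: [0.4715, -0.0464, 0.1665]
ee_rot: [-3.127, -0.29, -0.001]
force: [0.4, 0.3, 0.4]
opening: 0.0007
```

Request:
step_arm --pt "0 0 -4" --pt "0 0 -6" --pt "0 0 -6" --yaw '[0,0,0]' --gripper '[0,0,0]'

```text
time: 5.2
ee_pos: [0.4763, -0.0473, 0.2311]
ee_rot: [3.124, 0.291, 0.021]
force: [0.5, 0.4, -0.3]
opening: 0.0004
```

```bash
python3 - <<'E'
from h import *
o=observe();print(o['time'],o['ee_pos'],o['ee_rot'])
im=capture('wrist');cal=get_calibration('wrist');np.save('cal2.npy',cal,allow_pickle=True);cv2.imwrite('pics/w2.png',im[:,:,::-1])
E
```

```text
5.2 [ 0.47627038 -0.04731253  0.23107617] [3.12441633 0.29070683 0.02098034]
```

View pics/w2.png

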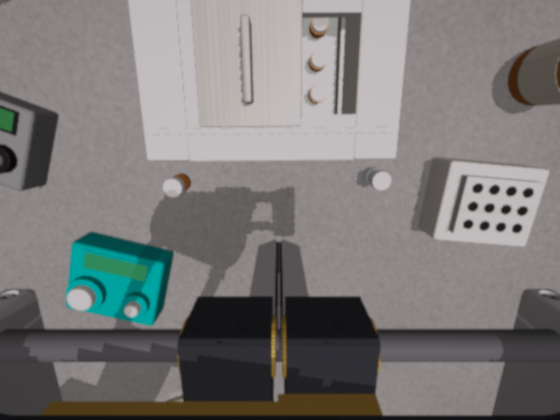

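The drawer now sits flush (front edge row 158) and the vials have not moved. The ridge runs from (245,17) to (249,101), and the well's right edge is at column 358.

```bash
python3 - <<'E'
from h import *
cal=get_calibration('wrist')
a,b=atz(cal,(145,133+26),.09),atz(cal,(397,158),.09)
d=a-b;t=np.arctan2(d[1],d[0])-np.pi/2;E=np.array([[np.cos(t),np.sin(t)],[-np.sin(t),np.cos(t)]])
c=((a+b)/2)[:2]+E.T@[.09,0];print(np.degrees(t),c,np.linalg.norm(d))
q=lambda u,v,z:np.round(E@(atz(cal,(u,v),z)[:2]-c),4)
print('ridge ends',q(245,15,.121),q(249,103,.121),'well right',q(358,65,.09),'well front',q(330,115,.09))
print('ridge right face base',q(252,60,.121))
r=(atz(cal,(245,15,),.121)+atz(cal,(249,103),.121))/2;o=observe();print('ridge',r,'tcp box',E@(o['ee_pos'][:2]-c))
print(np.degrees(2*np.arctan2(*o['ee_rot'][1::-1])))
E
```

```text
10.847782745038593 [ 0.60541748 -0.01457825] 0.2588655634449934
ridge ends [0.031  0.0196] [-0.0377  0.0184] well right [-0.0021 -0.0835] well front [-0.0475 -0.0588]
ridge right face base [-0.0029  0.0148]
ridge [0.59855588 0.00344814 0.121     ] tcp box [-0.13477268 -0.00715577]
10.632716084283498
```

Request:
step_arm --pt "3.3 -1.6 0" --pt "6.6 -3.2 0" --pt "10 -4.8 0" --pt "13.2 -6.2 0" --pt "13.2 -6.2 0" --yaw '[0,0,0,0,0]' --gripper '[0,0,0,0,0]'

```text
time: 5.67
ee_pos: [0.5946, 0.0423, 0.2219]
ee_rot: [-3.125, -0.296, -0.001]
force: [-0.2, -0.7, 0.3]
opening: 0.0004
```

Request:
step_arm --pt "0 0 3" --pt "0 0 6" --pt "0 0 9" --pt "0 0 9" --pt "0 0 9" --yaw '[0,0,0,0,0]' --gripper '[0,0,0,0,0]'

```text
time: 6.08
ee_pos: [0.5879, 0.0386, 0.1328]
ee_rot: [-3.127, -0.291, 0.01]
force: [0.6, 0.2, 0.2]
opening: 0.0005
```

```bash
python3 - <<'E'
from h import *
o=observe();t=np.radians(10.85);E=np.array([[np.cos(t),np.sin(t)],[-np.sin(t),np.cos(t)]])
print(o['time'],o['ee_pos'],E@(o['ee_pos'][:2]-[.6054,-.0146]))
im=capture('wrist');cv2.imwrite('pics/w3.png',im[:,:,::-1])
E
```

```text
6.0833 [0.58794787 0.03855199 0.13282041] [-0.0071349   0.05548697]
```

View pics/w3.png

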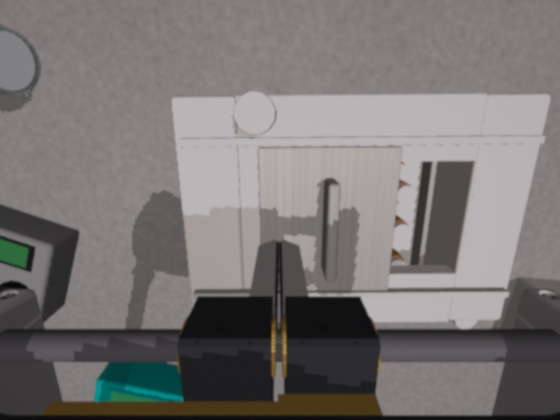

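The fingertip at (279,242) is left of the ridge (column 322–340) and level with its middle. I'll descend and push.

Request:
step_arm --pt "0.3 0 1.5" --pt "0.3 0 2.7" --pt "0.3 0 2.7" --pt "0.3 1 2.7" --pt "0.3 2 2.7" --yaw '[0,0,0,0,0]' --gripper '[0,0,0,0,0]'

```text
time: 6.55
ee_pos: [0.598, 0.0191, 0.1103]
ee_rot: [3.127, 0.293, 0.005]
force: [-0.5, 4.8, 0.0]
opening: 0.0006
```

Request:
step_arm --pt "0 0.8 0" --pt "0 1.6 0" --pt "0 2.4 0" --pt "0 3.2 0" --pt "0 4.0 0" --yaw '[0,0,0,0,0]' --gripper '[0,0,0,0,0]'

```text
time: 6.97
ee_pos: [0.6046, -0.0206, 0.1088]
ee_rot: [-3.128, -0.291, -0.001]
force: [0.9, 2.7, 2.1]
opening: 0.0004
```

Request:
step_arm --pt "0 0.5 0" --pt "0 1.0 0" --pt "0 1.4 0" --pt "0 1.8 0" --pt "0 1.8 0" --yaw '[0,0,0,0,0]' --gripper '[0,0,0,0,0]'

```text
time: 7.38
ee_pos: [0.6076, -0.0386, 0.1083]
ee_rot: [3.127, 0.291, -0.001]
force: [-0.7, -0.3, -0.5]
opening: 0.0003
```

Request:
step_arm --pt "0 0.4 0" --pt "0 0.8 0" --pt "0 1.1 0" --pt "0 1.4 0" --pt "0 1.4 0" --yaw '[0,0,0,0,0]' --gripper '[0,0,0,0,0]'

```text
time: 7.8
ee_pos: [0.6085, -0.0443, 0.1083]
ee_rot: [-3.115, -0.287, 0.003]
force: [-1.3, 16.3, 4.4]
opening: 0.0005
```

Request:
step_arm --pt "0 0.2 0" --pt "0 0.4 0" --pt "0 0.6 0" --pt "0 0.6 0" --yaw '[0,0,0,0]' --gripper '[0,0,0,0]'

```text
time: 8.13
ee_pos: [0.6085, -0.0444, 0.1085]
ee_rot: [-3.105, -0.285, 0.005]
force: [-2.5, 27.2, 6.8]
opening: 0.0004
```

Request:
step_arm --pt "0 -2 0" --pt "0 -3 0" --pt "0 -3 -4" --pt "0 -3 -8" --pt "0 -3 -11" --yaw '[0,0,0,0,0]' --gripper '[0,0,0,0,0]'

```text
time: 8.55
ee_pos: [0.6061, -0.0287, 0.2208]
ee_rot: [3.125, 0.292, 0.002]
force: [-0.2, -0.5, 0.7]
opening: 0.0007
```

```bash
python3 - <<'E'
from h import *
im=capture('wrist');cv2.imwrite('pics/w4.png',im[:,:,::-1])
o=observe();print(o['time'],o['ee_pos'],o['ee_rot'])
d=np.array([.467,.339,o['ee_pos'][2]])-o['ee_pos'];print(R.from_rotvec(o['ee_rot']).as_matrix().T@d*100)
E
```

```text
8.6 [ 0.6096428  -0.02935739  0.22731687] [3.12212882 0.29148    0.02021096]
[ -7.19706666 -38.83830342  -0.36018036]
```

View pics/w4.png

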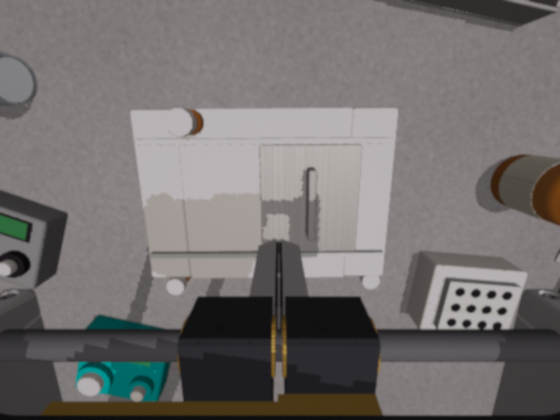

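The hatch covers the well and the three vials are upright and in place. Next I move towards the controller, stopping short in x for a close look.

Request:
step_arm --pt "-1.2 -3.5 0" --pt "-2.4 -7 0" --pt "-3.6 -10.5 0" --pt "-4.8 -14 0" --pt "-6 -17.5 0" --yaw '[0,0,0,0,0]' --gripper '[0,0,0,0,0]'

```text
time: 9.02
ee_pos: [0.5136, 0.1331, 0.2181]
ee_rot: [3.126, 0.29, 0.0]
force: [0.5, 0.8, 0.3]
opening: 0.0001
```

Request:
step_arm --pt "-1.2 -3.5 0" --pt "-2.4 -7 0" --pt "-3.6 -10.5 0" --pt "-4.8 -14 0" --pt "-6 -17.5 0" --yaw '[0,0,0,0,0]' --gripper '[0,0,0,0,0]'

```text
time: 9.43
ee_pos: [0.4226, 0.2944, 0.2182]
ee_rot: [3.126, 0.291, 0.002]
force: [0.8, 0.2, -0.7]
opening: 0.0002
```

Request:
step_arm --pt "-1 -3.5 0" --pt "-1 -3.5 0" --pt "-1 -3.5 0" --yaw '[0,0,0]' --gripper '[0,0,0]'

```text
time: 9.68
ee_pos: [0.4064, 0.3272, 0.2181]
ee_rot: [3.126, 0.297, 0.001]
force: [0.5, -0.7, -0.5]
opening: 0.0004
```

```bash
python3 - <<'E'
from h import *
im=capture('wrist');cv2.imwrite('pics/w5.png',im[:,:,::-1]);cal=get_calibration('wrist')
o=observe();print(o['time'],o['ee_pos'],o['ee_rot'])
for t in('start_key_top','stop_key_top'):
  for r in search_frame('wrist',t)[:4]: print(t,r,atz(cal,r['location'],.067))
E
```

```text
9.7333 [0.40706078 0.32613939 0.21809327] [3.12556263e+00 2.94004059e-01 1.20657320e-03]
start_key_top {'location': [379.9, 300.8], 'conf': 0.92} [0.30136302 0.17921876 0.067     ]
start_key_top {'location': [166.1, 256.2], 'conf': 0.86} [0.31244816 0.44173186 0.067     ]
start_key_top {'location': [277.8, 138.2], 'conf': 0.72} [0.4692575  0.33839359 0.067     ]
stop_key_top {'location': [431.1, 312.8], 'conf': 0.73} [0.29674232 0.11197651 0.067     ]
stop_key_top {'location': [518.0, 84.8], 'conf': 0.71} [0.56561703 0.11125804 0.067     ]
stop_key_top {'location': [213.3, 283.4], 'conf': 0.68} [0.28727407 0.38290236 0.067     ]
stop_key_top {'location': [332.4, 161.3], 'conf': 0.62} [0.45642017 0.27642152 0.067     ]
```

View pics/w5.png

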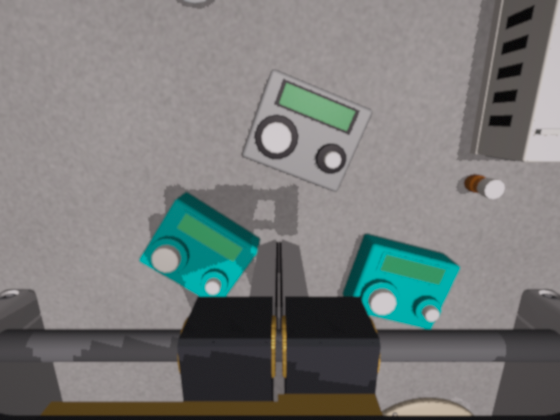

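The grey controller's large white key is at (277,138) and its small key at (332,160). The detector agrees with the top view on the large key: (0.468, 0.338).

Request:
step_arm --pt "3.1 0 0" --pt "6.2 -0.1 0" --pt "6.2 -0.1 4" --pt "6.2 -0.1 8" --pt "6.2 -0.1 12" --yaw '[0,0,0,0,0]' --gripper '[0,0,0,0,0]'

```text
time: 10.25
ee_pos: [0.4699, 0.3374, 0.0975]
ee_rot: [-3.128, -0.287, -0.004]
force: [0.6, 0.7, -0.8]
opening: 0.0004
```

Request:
step_arm --pt "0 0 1.0" --pt "0 0 2.0" --pt "0 0 2.0" --yaw '[0,0,0]' --gripper '[0,0,0]'

```text
time: 10.5
ee_pos: [0.4678, 0.3379, 0.0776]
ee_rot: [3.127, 0.289, -0.002]
force: [0.1, -1.6, 0.4]
opening: 0.0005
```

Request:
step_arm --pt "0 0 0.5" --pt "0 0 1.0" --pt "0 0 1.3" --pt "0 0 1.6" --pt "0 0 1.6" --yaw '[0,0,0,0,0]' --gripper '[0,0,0,0,0]'

```text
time: 10.92
ee_pos: [0.4687, 0.3397, 0.0634]
ee_rot: [-3.127, -0.292, -0.005]
force: [1.6, -0.1, 3.0]
opening: 0.0005
```

Request:
step_arm --pt "0 0 0.2" --pt "0 0 0.3" --pt "0 0 0.3" --yaw '[0,0,0]' --gripper '[0,0,0]'

```text
time: 11.17
ee_pos: [0.4687, 0.3397, 0.0612]
ee_rot: [-3.127, -0.292, -0.005]
force: [1.0, -0.1, 8.8]
opening: 0.0006
```

Request:
step_arm --pt "0 0 0.2" --pt "0 0 0.2" --pt "0 0 0.2" --yaw '[0,0,0]' --gripper '[0,0,0]'

```text
time: 11.42
ee_pos: [0.4688, 0.3397, 0.0609]
ee_rot: [-3.127, -0.292, -0.006]
force: [-2.2, -2.2, 18.8]
opening: 0.0002
```

Request:
step_arm --pt "0 0 -2" --pt "0 0 -5" --pt "0 0 -9" --pt "0 0 -13" --pt "0 0 -16" --yaw '[0,0,0,0,0]' --gripper '[0,0,0,0,0]'

```text
time: 11.83
ee_pos: [0.4675, 0.3395, 0.2204]
ee_rot: [-3.127, -0.292, -0.003]
force: [0.6, 0.1, -0.4]
opening: 0.0005
```

Request:
step_arm --pt "-3 0 0" --pt "-6 0 0" --pt "-6 0 0" --pt "-6 0 0" --yaw '[0,0,0,0]' --gripper '[0,0,0,0]'

```text
time: 12.17
ee_pos: [0.4069, 0.3278, 0.2176]
ee_rot: [3.128, 0.293, -0.001]
force: [0.6, 0.4, 0.0]
opening: 0.0007
```

```bash
python3 - <<'E'
from h import *
a=capture('side');t=capture('top')
b=np.hstack([cv2.resize(a[120:320,180:420],(480,400)),cv2.resize(t[120:320,120:360],(480,400))])
cv2.imwrite('pics/fin.png',cv2.resize(b,(800,333))[:,:,::-1]);o=observe();print(o['time'],o['ee_pos'],o['force'])
E
```

```text
12.2667 [0.40892098 0.32820404 0.2172449 ] [-0.24427948  0.04625781 -0.41935692]
```

View pics/fin.png

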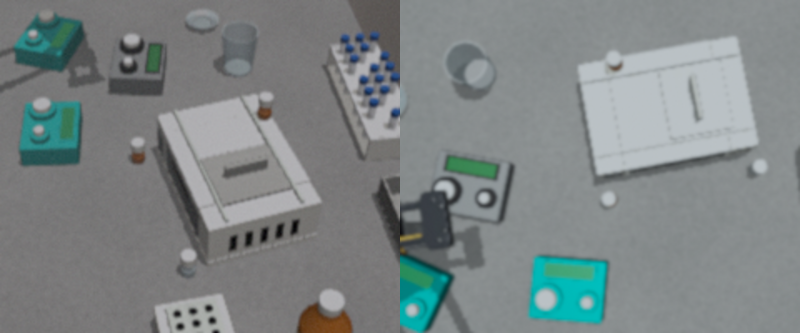

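The drawer is flush, the hatch covers the well, both keys are up, everything else stands where it was, and the arm is clear.

```bash
python3 -c "
from workcell import *
print(sign_off())"
```

```text
the job is handed in; nothing more can be done
None
```

The job is done and handed in at about 12.3 s, well under the 51 s limit; sign-off reports no verdict.

- **Drawer:** I pushed it with the closed fingertips until it hit its stop. The tip stopped moving as the force rose to about 17 N.
- **Hatch:** I pushed the ridge along the box's -y until it hit its stop. The tip stayed within 0.1 mm as the force rose to 27 N, and the stop was about where I expected from the well's position.
- **Large key:** I pressed the grey controller's large key to its stop. The tip was at z = 0.061 m, about 6 mm of travel, with 9 to 19 N. Then I released it and moved clear.

The last side and top pictures show the drawer flush, the well covered and both keys up. The vials and the beaker stand where they were, and the force on the tool is near zero. The reagent bottle and dish are only partly in those pictures and the spatula is not in them, but the arm did not go near any of the three.

No check failed. The one disagreement was that the wrist and top views differed by about 6 mm sideways on the drawer's centre, which did not matter for the push.

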